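# Put the rinsed dye cup upside down on the drying peg

### The arm

A 6-joint arm with a two-finger parallel gripper is mounted at the origin on the work surface. World frame = base frame: x ahead of the robot, y to its left, z up, the work surface at z = 0. Lengths are in mm, angles in rad, forces in N, time in s.
With the tool pointing down it reaches from about 400 to 925 mm from the base axis. Payload 3.4 kg.
Tool frame: the origin (TCP) lies at the very end of the fingers, on their centre line; the grasp point (between the pads) lies 19 mm behind it; z points along the fingers, y is the line along which they close (so a half turn about z gives the same grasp; the last joint's range is limited). The gripper opens to 85 mm and grips with 20 to 120 N. Pads are 22 mm wide; open, the fingers measure 114 mm over their backs; the gripper's body (76 mm by 85 mm) begins 54 mm behind the grasp point. The pads swing forward as they close: fully open they stand 13 mm farther back than shut.
Start: joints at [1.27, 0.307, 1.506, -0, 1.328, -0.073], TCP at [129.318, 560.275, 231.305] pointing down, gripper open.
Joint ranges: [-3.12, 3.12], [-1.05, 2.28], [0.14, 2.33], [-1.42, 4.57], [0.1, 2.73], [-2.68, 2.68]. Speed limits (rad/s): [2.57, 2.57, 3.14, 3.14, 3.14, 3.14].

### API

Orientations are given as a 3x3 rotation matrix whose columns are the frame's x, y, z axes.
In Python, from cell import r, camera, ticket, spotter gives the robot as it stands. The module is installed in compiled form; this text tells all that it offers.
- The arm moves only by the tool play_rows, never from a script. Its argument "targets" is a list that holds one entry, the list of rows, each a list of 5 numbers: the opening, from 0 (shut) to 1 (fully open), then the shift along the world's x, y, z in units of 30 mm (1.0 is 30 mm), then the turn about the world's z in units of 5 degrees (1.0 is 5 degrees). In form: [[[grip, dx, dy, dz, twist], ...]]. A call has 1 to 20 rows; each row shifts and turns the commanded pose from where the row before left it; what a row does not reach is not made up. A row lasts 1/12 s, in which the tool goes at most 41.7 mm and 7.16 degrees, less where a joint would pass 70% of its speed; a pose out of reach is approached as far as the arm can. A call is refused whole if a number of a shift passes 1 or a number of a turn 1, either way. A call with a gripper value outside its range is refused whole. The fingers move at their own pace and stop on an object; "grip_force" is the grip in N (left out, the last holds). Time passes only in rows, so rows that do not move let the fingers close. It gives the time, the measured TCP pose, the force, the opening and the grip force at its end, in the units of the state.
- r.get_state(): the state, without advancing time (a new reading comes with each control period).
- camera(name): name is "side" or "top"; returns a dict with "img" (400x640x3 uint8, red, green, blue), "intrinsics" (3x3 intrinsics, pixels), "rvec" (rotation vector, rad) and "tvec" (3), from world to camera coordinates, as OpenCV has them. Camera axes: x right, y down, z forward; pixel columns grow to the right and rows downward; lengths in mm; the calibration is good to about 2 mm. A picture is of the moment at which its call begins. There is no depth.
- ticket.close_job(): hands the job in; it is judged then, once.
Trained networks look in a picture, given as the dict that the camera call returned (one of the last four; its "shot" number tells which), for a name from the list of things; names that differ only in an ending like _2 or _b are one class to them, and where a whole thing is asked for, a point or a joint stands for the part that bears it (a point fixed in the world has none). Each returns a list of dicts, best first, with "conf" (0 to 1); they miss things now and then, are a little off and sometimes report something else, mostly with a low value. They report only what shows in the picture. A call takes as long as a camera call. They do not tell look-alikes from the thing itself.
- spotter.regions_of(target, picture): "mask" (400x640 bool, what is visible of it) and "point" ([column, row] in pixels, amid what is visible of it).
The state is a dict: "time": time; "joints": joint angles; "dq": joint speeds; "joint_efforts": joint torques, N m; "eef_pos": TCP position; "ee_rot": TCP orientation; "contact_force": force on the tool from outside, world axes, zero at the start; "torque": the same for the moment, N m; "width": finger opening in mm; "grip_force": force on a finger pad.
Only numpy, scipy, OpenCV 4.12 (cv2) and the standard library are available. Lean on these libraries where they do the work, as an engineer would, in place of code of your own. Each camera call takes 0.05 s, during which the arm holds its last target. There are 200 camera calls.

### The job

In the shoe-repair shop, take the rinsed red dye cup, which lies on its side in a wire cradle, turn it mouth down and put it over the upright peg of the drying stand. Lower it all the way until its rim sits flat on the stand's round foot before you let go. Leave the blue cup in its cradle and do not knock the spray can.

Things in the scene. Friction and masses are not known exactly. Their poses are not given: they have to be found in the camera images.
- red_cup: Coral-red straight cup, outside diameter 50 mm, length 80, wall 3, bottom 4, 50-80 g. Origin: centre of the closed bottom's outside; z axis runs out through the open mouth. Lies level, axis 42 mm above the bench, mouth to the robot's left (1.5 to 2.1 rad from +x), on two rods of a fixed cradle (90 by 48) under it; its sides are free for fingers. Hands may lean toward the mouth to grip.
- drying_stand: Stand fixed to the bench: dark steel round foot, diameter 110 mm, 12 thick, with one pale wooden upright peg in its centre, diameter 16 mm, round tip 72 mm above the bench. Origin: centre of the foot's underside; z up along the peg. The peg is shorter than the cup is deep: the rim of an inverted cup rests on the foot, its bottom 92 mm above the bench.
- blue_cup: A bystander: blue cup of the same shape and size, lying in the same way in a second identical fixed cradle; same origin and axes. It stays there.
- spray_can: A bystander: loose white and black spray can with a yellow cap, diameter 52 mm, 175 mm tall, standing beyond the work. Origin: centre of its underside; z up.
Mind the look-alikes: they are no part of the job. What is meant by the red_cup is not grey or turquoise, and is the larger of those in its own colour.

How it is judged (in metres and radians):
On the way:
1. the red cup, still held in the fingers, is mouth down over the peg with its rim within 20 mm of the foot (horizontal distance between red_cup and drying_stand below 0.02 m and z of red_cup in the frame of drying_stand below 0.112 m and angle between red_cup's own z axis and vertical above 2.8 rad and contact force between the fingers and red_cup above 0.5 N), for 0.1 s.
At the end, for the whole second after the job is handed in: The red cup stands mouth down over the peg, within 10 degrees of upright, its bottom 86 to 98 mm above the bench (rim on the foot) and within 20 mm of the peg's axis, released and at rest; the blue cup and the spray can are within 30 mm of where they started (horizontal distance between red_cup and drying_stand below 0.02 m and z of red_cup in the frame of drying_stand between 0.086 and 0.098 m and angle between red_cup's own z axis and vertical above 2.967 rad and contact force between the fingers and red_cup below 0.05 N and linear speed of red_cup below 0.02 m/s and distance of each of blue_cup, spray_can from where it was at the start of the episode below 0.03 m); the robot touches nothing.
It fails at once if the blue cup is moved more than 30 mm (distance of blue_cup from where it was at the start of the episode above 0.03 m).
It fails at once if the spray can is moved more than 30 mm or tipped over (distance of spray_can from where it was at the start of the episode above 0.03 m or angle between spray_can's own z axis and vertical above 0.35 rad).
It also fails if it takes over 43 s, if anything falls off the work surface, if the arm or the gripper's body presses on something with over 40 N, if the wrist force passes 120 N, or if a joint passes its speed limit or range.

## Working session

There is one attempt and no reset: what is moved stays moved. The work goes in short steps, Python scripts to look and compute and a tool call to move; the robot and the scene stay as the last step left them, time stands still between calls to the robot, and variables do not carry over. Pictures are saved under pics/ and viewed, at most 10 in all, crops included, and the job is handed in when it is done.

Besides the shell and the picture viewer there is one more tool, called after "Request:" as name(argument=value, ...) on one line, values as JSON. play_rows: Moves the arm, as the interface text tells. Its arguments: {"type":"object","properties":{"targets":{"type":"array","items":{"type":"array","items":{"type":"array","items":{"type":"number"}}}},"grip_force":{"type":"number"}},"required":["targets"]}

```bash
mkdir -p pics
cat > h.py <<'E'
import numpy as np, cv2
from cell import r, camera, ticket, spotter
def P(c):
    R=cv2.Rodrigues(np.array(c["rvec"],float))[0]; return np.array(c["intrinsics"],float),R,np.array(c["tvec"],float).ravel()
def onplane(c,px,z):
    K,R,t=P(c); d=R.T@np.linalg.solve(K,[px[0],px[1],1]); o=-R.T@t
    return o+d*(z-o[2])/d[2]
def save(c,n,crop=None,s=1):
    im=c["img"][:,:,::-1]
    if crop: a,b,e,f=crop; im=im[b:f,a:e]
    cv2.imwrite("pics/"+n,cv2.resize(im,None,fx=s,fy=s,interpolation=cv2.INTER_CUBIC))
E
python3 - <<'E'
from h import *
for n in("top","side"):
    c=camera(n); save(c,n+"0.png")
    K,R,t=P(c); print(n,(-R.T@t).round())
    for k in("red_cup","drying_stand","blue_cup","spray_can"):
        for q in spotter.regions_of(k,c)[:4]:
            z={"red_cup":60,"blue_cup":60,"drying_stand":12,"spray_can":175}[k]
            print(k,round(q["conf"],2),np.round(q["point"]),q["mask"].sum(),onplane(c,q["point"],z).round())
s=r.get_state();print(s["time"],s["width"],np.round(s["ee_rot"],3))
E
```

```text
top [ 519.  -63. 1005.]
red_cup 0.89 [408. 270.] 756 [ 463. -257.   60.]
red_cup 0.86 [383. 219.] 298 [ 584. -205.   60.]
red_cup 0.65 [423. 221.] 360 [ 576. -298.   60.]
red_cup 0.62 [462. 264.] 716 [ 473. -386.   60.]
drying_stand 0.72 [194. 262.] 1538 [490. 264.  12.]
drying_stand 0.48 [299. 236.] 674 [548.   0.  12.]
blue_cup 0.73 [301. 237.] 685 [545.  -8.  60.]
spray_can 0.71 [218. 156.] 848 [719. 160. 175.]
side [302. 628. 517.]
red_cup 0.88 [420. 155.] 342 [ 462. -330.   60.]
red_cup 0.84 [374. 163.] 310 [ 555. -236.   60.]
red_cup 0.68 [412. 172.] 632 [ 458. -230.   60.]
red_cup 0.64 [362. 179.] 279 [ 556. -147.   60.]
drying_stand 0.86 [312. 339.] 3508 [481. 272.  12.]
drying_stand 0.41 [343. 217.] 834 [560. -47.  12.]
blue_cup 0.71 [345. 217.] 880 [534.  15.  60.]
spray_can 0.57 [204. 222.] 2649 [655. 270. 175.]
0.5 85.36514257198871 [[-0.974  0.225 -0.   ]
 [ 0.225  0.974 -0.   ]
 [ 0.    -0.    -1.   ]]
```

```bash
ls pics
```

```text
side0.png
top0.png
```

View pics/top0.png

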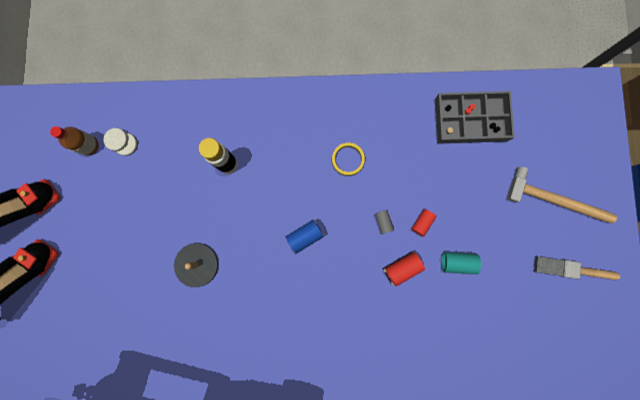

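View pics/side0.png

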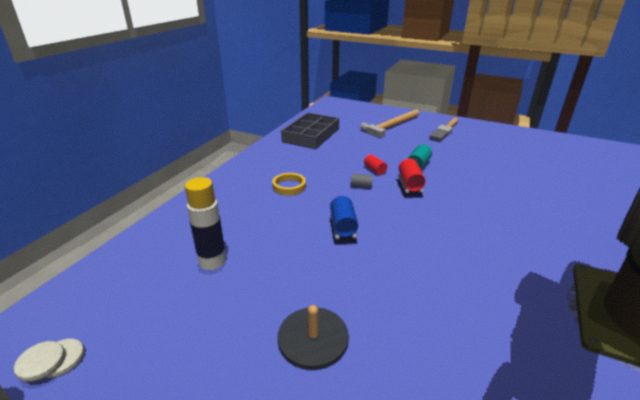

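```bash
cat >> h.py <<'E'
from scipy.optimize import minimize
A=np.linspace(0,2*np.pi,40,endpoint=False)
def proj(c,p): 
    K,R,t=P(c); q=(K@(R@np.asarray(p).T+t[:,None])); return (q[:2]/q[2]).T
def hullmask(c,parts):
    m=np.zeros((1600,2560),np.uint8)
    for p in parts: cv2.fillConvexPoly(m,cv2.convexHull((proj(c,p)*4+1.5).round().astype(np.int32)),1)
    return cv2.resize(m.astype(np.float32),(640,400),interpolation=cv2.INTER_AREA)
def ring(o,rad,u,v): return o+rad*(np.cos(A)[:,None]*u+np.sin(A)[:,None]*v)
Z=np.array([0,0,1.])
def cup(x,y,yaw,z=42,L=80):  # x,y = mid point
    a=np.array([np.cos(yaw),np.sin(yaw),0]); b=np.cross(Z,a); o=np.array([x,y,z])
    return [np.vstack([ring(o-a*L/2,25,b,Z),ring(o+a*L/2,25,b,Z)])]
def stand(x,y):
    X=np.array([1.,0,0]);Y=np.array([0,1.,0]);o=np.array([x,y,0])
    return [np.vstack([ring(o,55,X,Y),ring(o+12*Z,55,X,Y)]),np.vstack([ring(o+12*Z,8,X,Y),ring(o+64*Z,8,X,Y),[o+72*Z]])]
def fit(pairs,f,x0,d):
    def cost(x): 
        s=0
        for c,m in pairs:
            h=hullmask(c,f(*x)); s+=1-np.minimum(h,m).sum()/np.maximum(h,m).sum()
        return s
    x0=np.array(x0,float); S=np.vstack([x0,x0+np.diag(d)])
    q=minimize(cost,x0,method="Nelder-Mead",options=dict(initial_simplex=S,xatol=.02,fatol=1e-4)); return q.x,q.fun
E
python3 - <<'E'
from h import *
def near(k,c,px): return min(spotter.regions_of(k,c),key=lambda q:np.hypot(*(np.array(q["point"])-px)))
t=camera("top"); s=camera("side")
save(t,"crop_red.png",(360,190,490,300),6)
M=lambda k,c,px: near(k,c,px)["mask"].astype(float)
for k,pt,ps,f,x0,d in(("red_cup",(406,268),(412,172),cup,[463,-257,1.8],[8,8,.15]),
   ("drying_stand",(194,262),(312,339),stand,[485,268],[8,8]),("blue_cup",(303,237),(344,217),cup,[545,-8,1.8],[8,8,.15])):
    a=(t,M(k,t,pt));b=(s,M(k,s,ps))
    for pr in([a],[b],[a,b]): x,e=fit(pr,f,x0,d); print(k,np.round(x,2),round(e,3))
E
```

```text
red_cup [ 463.  -257.     1.8] 1.0
red_cup [ 463.85 -249.59    2.05] 0.041
red_cup [ 463.85 -249.59    2.05] 1.041
drying_stand [485.08 262.21] 0.027
drying_stand [484.87 261.99] 0.042
drying_stand [485.06 262.11] 0.069
blue_cup [548.26 -13.06   2.09] 0.064
blue_cup [548.23 -12.44   2.09] 0.033
blue_cup [548.52 -13.03   2.1 ] 0.099
```

View pics/crop_red.png

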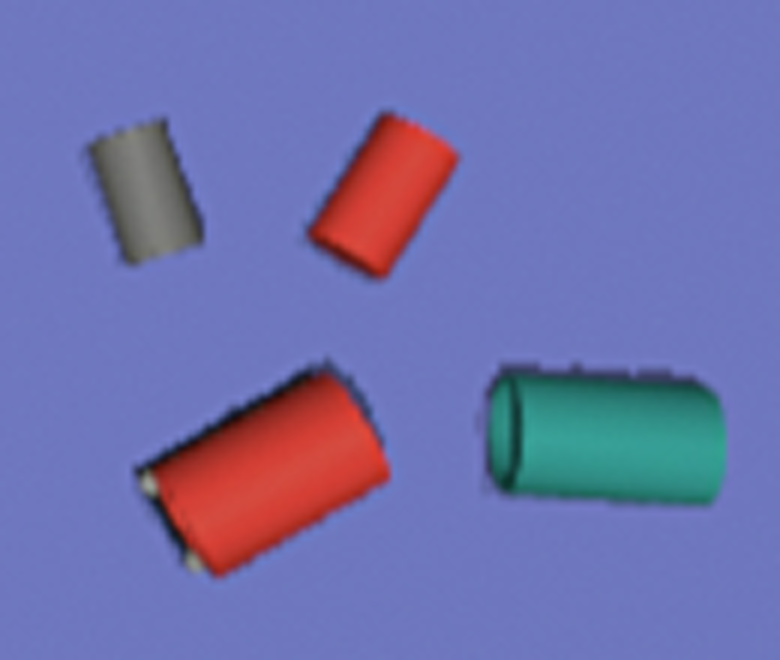

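Candidates in the top view: large red (404,268), small red (424,222), turquoise (461,263) and grey (384,222). I choose the large coral-red one, and the crop shows it lying on cradle rods with its mouth to the left. The tool only twists about vertical, so I'll grip the cup near its middle. I'll then tip it mouth-down by pressing its closed end on the peg tip.

Request:
play_rows(targets=[[[1, 0.8, -0.9, 0, -0.8], [1, 0.8, -0.9, 0, -0.8], [1, 0.8, -0.9, 0, -0.8], [1, 0.8, -0.9, 0, -0.8], [1, 0.8, -0.9, 0, -0.8], [1, 0.8, -0.9, 0, -0.8], [1, 0.8, -0.9, 0, -0.8], [1, 0.8, -0.9, 0, -0.8], [1, 0.8, -0.9, 0, -0.8], [1, 0.8, -0.9, 0, -0.8], [1, 0.8, -0.9, 0, -0.8], [1, 0.8, -0.9, 0, -0.8], [1, 0.8, -0.9, 0, -0.3], [1, 0, -1, 0, 0], [1, 0, -1, 0, 0], [1, 0, -1, 0, 0], [1, 0, -1, 0, 0], [1, 0, -1, 0, 0], [1, 0, -1, 0, 0], [1, 0, -1, 0, 0]]], grip_force=30)

```text
time: 2.57
eef_pos: [441.1, -2.2, 231.5]
ee_rot: [[-0.462, 0.887, 0.001], [0.887, 0.462, -0.0], [-0.0, 0.001, -1.0]]
contact_force: [-0.0, 0.3, 0.2]
width: 85.5
grip_force: 0.0
```

Run:
```python
from h import *
t=camera("top"); h=cv2.cvtColor(t["img"],cv2.COLOR_RGB2HSV)
m=(((h[...,0]<8)|(h[...,0]>172))&(h[...,1]>140)&(h[...,2]>80)).astype(np.uint8)
n,l,st,ce=cv2.connectedComponentsWithStats(m); i=min(range(1,n),key=lambda i:np.hypot(*(ce[i]-[404,268]))); print(st[i],ce[i])
s=camera("side"); q=min(spotter.regions_of("red_cup",s),key=lambda q:np.hypot(*(np.array(q["point"])-[412,172])))
a=(t,(l==i).astype(float)); b=(s,q["mask"].astype(float))
for pr in([a],[b],[a,b]): print(fit(pr,cup,[463,-250,2],[8,8,.15]))
S=r.get_state();print(S["time"],S["eef_pos"],np.degrees(np.arctan2(S["ee_rot"][1][1],S["ee_rot"][0][1])))
```

```text
[385 253  40  33 724] [404.62016575 268.4820442 ]
(array([ 464.21696904, -252.91585535,    2.06582719]), np.float64(0.06944892039961326))
(array([ 463.49851027, -249.18599669,    2.0278317 ]), np.float64(0.03423803586841856))
(array([ 464.09251207, -251.44601003,    2.05183714]), np.float64(0.13509478939551622))
2.7167 [441.41676947  -2.45314393 231.47314126] 27.26654657055241
```

Request:
play_rows(targets=[[[1, 0.08, -0.92, -0.3, 0], [1, 0.08, -0.92, -0.3, 0], [1, 0.08, -0.92, -0.3, 0], [1, 0.08, -0.92, -0.3, 0], [1, 0.08, -0.92, -0.3, 0], [1, 0.08, -0.92, -0.3, 0], [1, 0.08, -0.92, -0.3, 0], [1, 0.08, -0.92, -0.3, 0], [1, 0.11, -0.92, -0.3, 0], [1, 0, 0, 0, 0], [1, 0, 0, 0, 0]]])

```text
time: 3.63
eef_pos: [464.2, -249.2, 149.5]
ee_rot: [[-0.461, 0.888, -0.001], [0.888, 0.461, 0.001], [0.002, -0.0, -1.0]]
contact_force: [-0.6, -0.1, -0.2]
width: 85.2
grip_force: 0.0
```

Run:
```python
from h import *
S=r.get_state();print(S["time"],S["eef_pos"])
c=camera("side"); save(c,"s1.png",(330,80,490,200),5)
```

```text
3.6333 [ 464.24720572 -249.15189316  149.53891826]
```

View pics/s1.png

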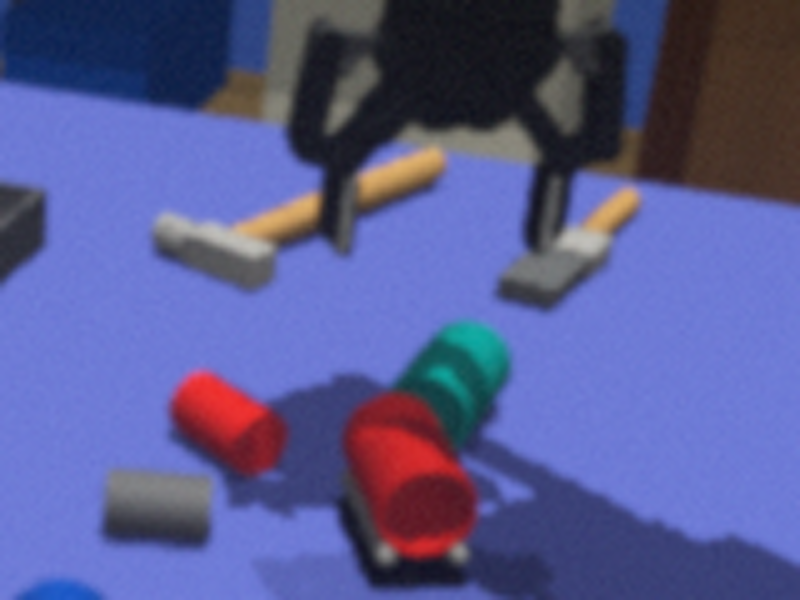

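The open mouth faces the side camera (crop 430,505) and the fingers are above and straddling the cup. I'll descend and close.

Request:
play_rows(targets=[[[1, 0, -0.06, -0.8, 0], [1, 0, 0, -0.8, 0], [1, 0, 0, -0.8, 0], [1, 0, 0, -0.8, 0], [1, 0, 0, -0.6, 0], [1, 0, 0, -0.45, 0], [1, 0, 0, 0, 0], [0.3, 0, 0, 0, 0], [0.3, 0, 0, 0, 0], [0.3, 0, 0, 0, 0], [0.3, 0, 0, 0, 0], [0.3, 0, 0, 0, 0], [0.3, 0, 0, 0, 0]]], grip_force=30)

```text
time: 4.77
eef_pos: [462.9, -251.7, 24.7]
ee_rot: [[-0.463, 0.886, -0.001], [0.886, 0.463, -0.002], [-0.002, -0.002, -1.0]]
contact_force: [-4.4, -2.5, 6.5]
width: 50.1
grip_force: 29.9
```

Request:
play_rows(targets=[[[0.3, 0, 0, 0.3, 0], [0.3, 0, 0, 0.5, 0], [0.3, 0, 0, 0.8, 0], [0.3, 0, 0, 0.8, 0], [0.3, 0, 0, 0.8, 0], [0.3, 0, 0, 0.8, 0], [0.3, 0, 0, 0.8, 0], [0.3, 0, 0, 0, 0], [0.3, 0, 0, 0, 0]]])

```text
time: 5.52
eef_pos: [465.3, -251.5, 169.5]
ee_rot: [[-0.462, 0.887, 0.005], [0.887, 0.462, -0.003], [-0.005, 0.003, -1.0]]
contact_force: [-1.0, 0.9, -0.7]
width: 50.1
grip_force: 31.3
```

Run:
```python
from h import *
S=r.get_state();print(S["time"],S["eef_pos"],S["width"],S["grip_force"],S["contact_force"])
c=camera("side"); save(c,"s2.png",(340,60,500,180),5)
```

```text
5.5167 [ 465.2541627  -251.51374771  169.5370891 ] 50.05361496932296 31.34227328002453 [-1.04233443  0.8696806  -0.68739493]
```

View pics/s2.png

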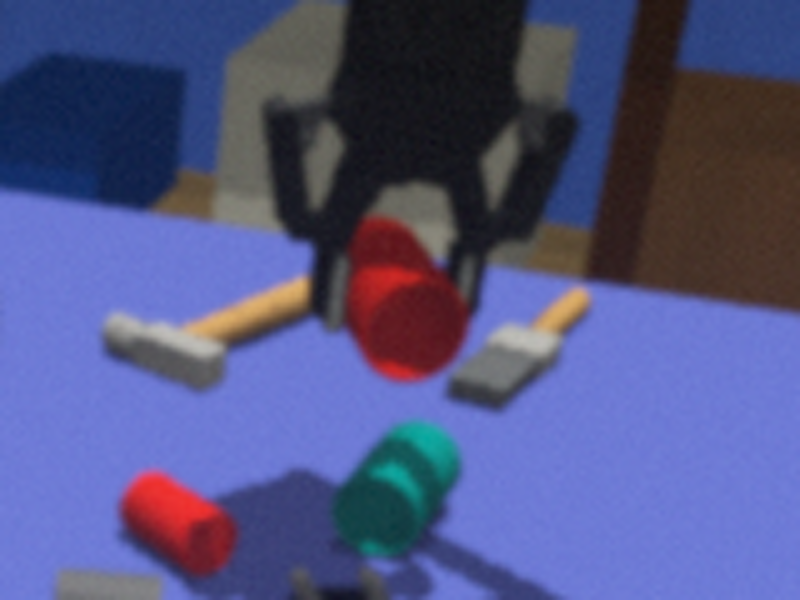

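Request:
play_rows(targets=[[[0.3, 0, 0.5, 0, 0], [0.3, 0, 0.9, 0, 0], [0.3, 0, 0.9, 0, 0], [0.3, 0, 0.9, 0, 0], [0.3, 0, 0.9, 0, 0], [0.3, 0, 0.9, 0, 0], [0.3, 0, 0.9, 0, 0], [0.3, 0, 0.9, 0, 0], [0.3, 0, 0.9, 0, 0], [0.3, 0, 0.9, 0, 0], [0.3, 0, 0.9, 0, 0], [0.3, 0, 0.9, 0, 0], [0.3, 0, 0.9, 0, 0], [0.3, 0, 0.9, 0, 0], [0.3, 0, 0.9, 0, 0], [0.3, 0, 0.9, 0, 0], [0.3, 0, 0.9, 0, 0], [0.3, 0, 0.9, 0, 0], [0.3, 0.1, 0.9, 0, 0], [0.3, 0, 0.9, 0, 0]]])

```text
time: 7.23
eef_pos: [465.0, 278.5, 165.1]
ee_rot: [[-0.462, 0.887, -0.003], [0.887, 0.462, -0.001], [0.0, -0.004, -1.0]]
contact_force: [1.0, -0.2, -0.8]
width: 49.6
grip_force: 31.3
```

Request:
play_rows(targets=[[[0.3, 0, 0.5, -0.4, 0], [0.3, 0, 0, -0.5, 0], [0.3, 0, 0, -0.5, 0], [0.3, 0, 0, 0, 0], [0.3, 0, 0, 0, 0]]])

```text
time: 7.65
eef_pos: [464.5, 291.1, 122.5]
ee_rot: [[-0.462, 0.887, -0.005], [0.887, 0.462, -0.003], [-0.0, -0.006, -1.0]]
contact_force: [-0.4, 0.2, 0.1]
width: 49.9
grip_force: 31.5
```

Run:
```python
from h import *
S=r.get_state();print(S["time"],S["eef_pos"],S["width"],S["joints"])
c=camera("side"); save(c,"s3.png",(190,150,430,400),2.4)
h=cv2.cvtColor(c["img"],cv2.COLOR_RGB2HSV)
```

```text
7.65 [464.51073368 291.07981365 122.47097337] 49.881912087243016 [ 4.82738207e-01  3.78675421e-01  1.70391429e+00 -3.53436145e-05
  1.06491368e+00  2.53278495e-03]
```

View pics/s3.png

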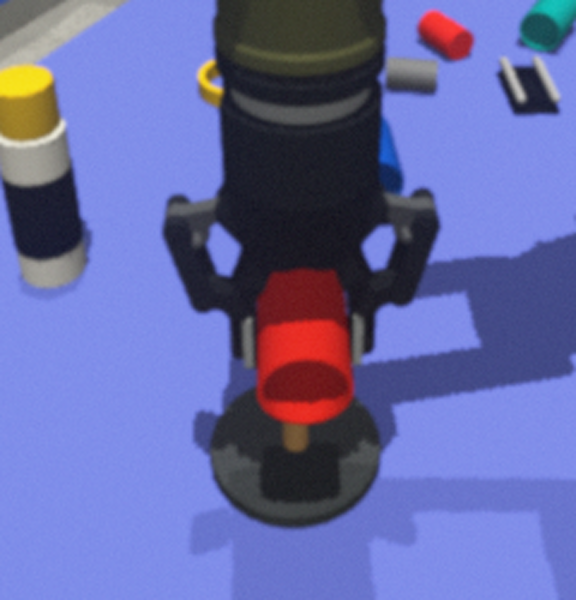

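Request:
play_rows(targets=[[[0.3, 0.17, 0.04, -0.5, 0], [0.3, 0, 0, -0.5, 0], [0.3, 0, 0, -0.3, 0], [0.3, 0, 0, -0.2, 0], [0.3, 0, 0, -0.15, 0], [0.3, 0, 0, -0.1, 0], [0.3, 0, 0, 0, 0]]])

```text
time: 8.28
eef_pos: [471.2, 295.0, 73.8]
ee_rot: [[-0.46, 0.888, -0.001], [0.888, 0.46, 0.003], [0.003, 0.001, -1.0]]
contact_force: [-5.7, 4.6, 9.8]
width: 49.6
grip_force: 32.9
```

Request:
play_rows(targets=[[[0.3, 0, 0, -0.15, 0], [0.3, 0, 0, -0.15, 0], [0.3, 0, 0, -0.15, 0], [0.3, 0, 0, -0.15, 0], [0.3, 0, 0, 0, 0]]])

```text
time: 8.7
eef_pos: [471.1, 297.3, 56.5]
ee_rot: [[-0.46, 0.888, 0.0], [0.888, 0.46, 0.007], [0.006, 0.004, -1.0]]
contact_force: [-8.1, 11.4, 12.8]
width: 49.7
grip_force: 38.7
```

Run:
```python
from h import *
S=r.get_state();print(S["time"],S["eef_pos"],S["width"],S["contact_force"])
c=camera("side"); t=camera("top"); 
a=cv2.resize(c["img"][220:400,220:400],(400,400)); b=cv2.resize(t["img"][200:320,130:250],(400,400))
cv2.imwrite("pics/s4.png",np.hstack([a,b])[:,:,::-1])
```

```text
8.7 [471.13021561 297.34905046  56.50650267] 49.741934532605484 [-8.13785502 11.39445402 12.77814325]
```

View pics/s4.png

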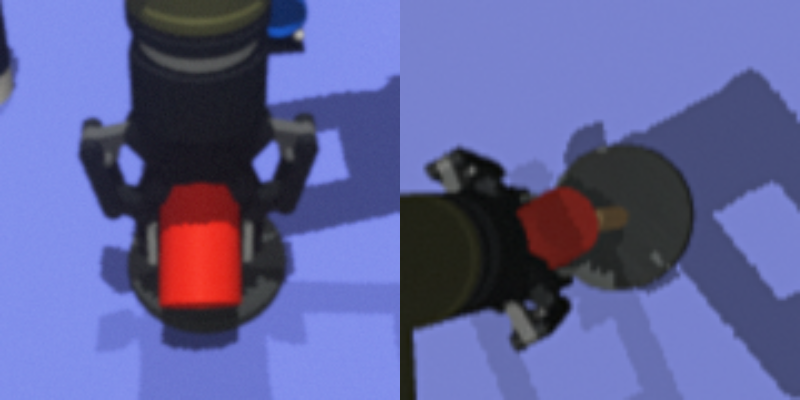

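The cup is tipping as planned: in the side view the mouth now points steeply down (crop 200,300), and the peg presses on its back. I'll continue down.

Request:
play_rows(targets=[[[0.3, 0, 0, -0.15, 0], [0.3, 0, 0, -0.15, 0], [0.3, 0, 0, -0.1, 0], [0.3, 0, 0, 0, 0]]])

```text
time: 9.13
eef_pos: [472.5, 297.1, 45.0]
ee_rot: [[-0.46, 0.888, 0.003], [0.888, 0.46, 0.007], [0.005, 0.006, -1.0]]
contact_force: [-7.0, 10.0, 12.0]
width: 49.9
grip_force: 41.2
```

Run:
```python
from h import *
S=r.get_state();print(S["time"],S["eef_pos"],S["width"],S["contact_force"])
p=np.array(S["eef_pos"]);a=np.array([-.462,.887]);d=p[:2]-[485,262];print("along a",d@a,"lat",d@[.887,.462])
```

```text
9.1333 [472.54410001 297.09037334  45.03456657] 49.869468171603835 [-7.04766209 10.01577737 11.95019177]
along a 36.879786945496264 lat 5.163369185900842
```

Request:
play_rows(targets=[[[0.3, -0.02, -0.1, 0.0, 0], [0.3, -0.02, -0.1, 0, 0], [0.3, 0, 0, 0, 0], [0.3, 0, 0, 0, 0]]])

```text
time: 9.47
eef_pos: [472.8, 296.8, 45.7]
ee_rot: [[-0.458, 0.889, 0.006], [0.889, 0.458, 0.017], [0.012, 0.013, -1.0]]
contact_force: [-7.4, 27.9, 7.6]
width: 50.0
grip_force: 40.7
```

```bash
cat > look.py <<'E'
from h import *; import sys
S=r.get_state();print(S["time"],S["eef_pos"],S["width"],S["contact_force"])
p=np.array(S["eef_pos"]);a=np.array([-.462,.887]);d=p[:2]-[485,262];print("along a",d@a,"lat",d@[.887,.462])
c=camera("side"); t=camera("top"); 
a=cv2.resize(c["img"][220:400,220:400],(400,400)); b=cv2.resize(t["img"][200:320,130:250],(400,400))
cv2.imwrite("pics/"+sys.argv[1],np.hstack([a,b])[:,:,::-1])
E
python3 look.py s5.png
```

```text
9.4667 [472.79041452 296.84731911  45.7215259 ] 49.975420994496986 [-7.3513262  27.92984768  7.61230252]
along a 36.550400548054384 lat 5.269559105963637
```

View pics/s5.png

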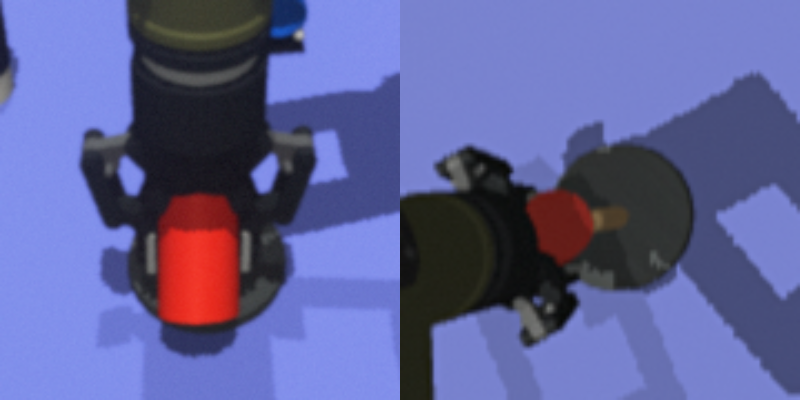

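The cup is about 20–25° short of vertical. The peg now pushes at grip level, so it has no lever. I'll back off, rise, and put the peg inside the mouth. Then I'll push the inner wall near the rim against the peg to finish the turn.

Request:
play_rows(targets=[[[0.3, -0.1, 0.2, 0, 0], [0.3, -0.05, 0.1, 0.3, 0], [0.3, 0, 0, 0.6, 0], [0.3, 0, 0, 0.8, 0], [0.3, 0, 0, 0.8, 0], [0.3, 0, 0, 0.2, 0], [0.3, 0, 0, 0, 0], [0.3, 0, 0, 0, 0]]])

```text
time: 10.23
eef_pos: [466.1, 295.7, 123.4]
ee_rot: [[-0.461, 0.887, 0.0], [0.887, 0.461, -0.0], [-0.0, 0.0, -1.0]]
contact_force: [0.8, -0.2, -1.0]
width: 50.1
grip_force: 40.0
```

```bash
cat > look2.py <<'E'
from h import *; import sys
S=r.get_state();print(S["time"],S["eef_pos"],S["width"],S["contact_force"])
p=np.array(S["eef_pos"]);a=np.array([-.462,.887]);d=p[:2]-[485,262];print("along a",d@a,"lat",d@[.887,.462])
# tilt estimate from side-view red silhouette
g=p+np.array([0,0,17.3]); b=np.array([.887,.462,0]); a3=np.array([-.462,.887,0])
def tcup(phi,dd,dx=0,dz=0):
    ax=a3*np.sin(phi)-Z*np.cos(phi); n=np.cross(ax,b); o=g-ax*dd+a3*dx+Z*dz
    return [np.vstack([ring(o,25,b,n),ring(o+ax*80,25,b,n)])]
for nm in("side","top"):
    c=camera(nm); h=cv2.cvtColor(c["img"],cv2.COLOR_RGB2HSV)
    m=(((h[...,0]<6)|(h[...,0]>174))&(h[...,1]>150)&(h[...,2]>60)).astype(np.uint8)
    w=np.zeros_like(m); x,y=proj(c,[g])[0].astype(int); w[max(0,y-60):y+60,max(0,x-60):x+60]=1
    n,l,st,ce=cv2.connectedComponentsWithStats(m*w); i=1+np.argmax(st[1:,4]); m=(l==i).astype(float)
    if nm=="side":
        q,e=fit([(c,m)],tcup,[.4,40],[.2,4]); print("tilt deg",np.degrees(q[0]),"d",q[1],e,m.sum())
E
python3 look2.py
```

```text
10.2333 [466.10802404 295.74045845 123.43396211] 50.05088377768046 [ 0.75011993 -0.17749383 -0.95292109]
along a 38.655879537061665 lat -1.1690908714890806
tilt deg 42.93870002111017 d 38.54261779785156 0.10202473616350705 2357.0
```

Request:
play_rows(targets=[[[0.3, 0.25, -0.45, 0, 0], [0.3, 0.25, -0.45, 0, 0], [0.3, 0.25, -0.45, 0, 0], [0.3, 0.23, -0.46, 0, 0], [0.3, 0, 0, -0.4, 0], [0.3, 0, 0, -0.5, 0], [0.3, 0, 0, -0.3, 0], [0.3, 0, 0, 0, 0], [0.3, 0, 0, 0, 0]]])

```text
time: 11.08
eef_pos: [494.4, 241.6, 85.9]
ee_rot: [[-0.462, 0.887, -0.003], [0.887, 0.462, -0.001], [0.0, -0.004, -1.0]]
contact_force: [1.1, 1.1, -0.8]
width: 49.8
grip_force: 40.0
```

```bash
python3 look2.py; python3 look.py s6.png
```

```text
11.0833 [494.44771004 241.55362783  85.86670966] 49.80050616887761 [ 1.07821003  1.07452393 -0.76630098]
along a -22.50077414826097 lat -1.0661051389479776
tilt deg 40.49137220752725 d 39.37738037109375 0.11762862693488751 1772.0
11.1833 [495.69200697 242.21990398  87.27787222] 49.949999480250476 [ 0.45348724  0.74055168 -0.14133661]
along a -22.484652393960673 lat 0.3454058238208918
```

View pics/s6.png

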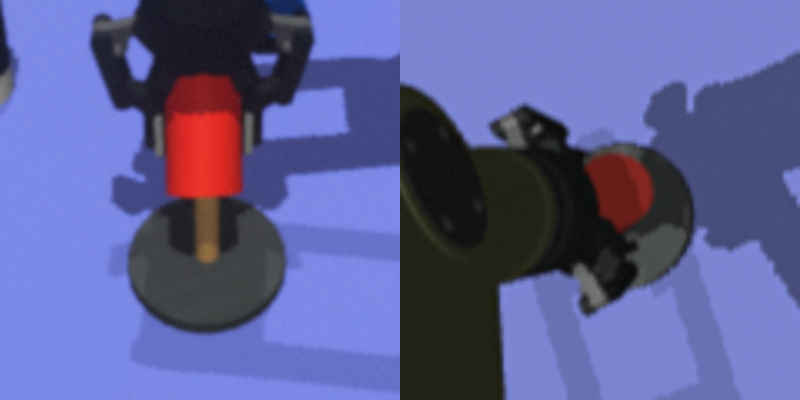

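Request:
play_rows(targets=[[[0.3, -0.09, 0.18, 0, 0], [0.3, -0.09, 0.18, 0, 0], [0.3, -0.09, 0.18, 0, 0], [0.3, -0.09, 0.18, 0, 0], [0.3, -0.09, 0.18, 0, 0], [0.3, 0, 0, 0, 0]]])

```text
time: 11.78
eef_pos: [484.8, 267.3, 89.2]
ee_rot: [[-0.464, 0.886, 0.007], [0.886, 0.464, -0.004], [-0.006, 0.004, -1.0]]
contact_force: [4.1, -10.2, 5.4]
width: 49.7
grip_force: 19.7
```

```bash
python3 look2.py
```

```text
11.7833 [484.82435448 267.26690101  89.18598536] 49.712764112401786 [  4.13017447 -10.18244115   5.44485555]
along a 4.752889426728294 lat 2.2775106852593723
tilt deg 46.30077048155192 d 40.201934814453125 0.17617923169959104 1788.0
```

Request:
play_rows(targets=[[[0.3, -0.07, 0.13, 0, 0], [0.3, -0.07, 0.13, 0, 0], [0.3, 0, 0, 0, 0]]])

```text
time: 12.13
eef_pos: [480.8, 275.6, 89.0]
ee_rot: [[-0.464, 0.886, 0.007], [0.886, 0.464, -0.003], [-0.005, 0.005, -1.0]]
contact_force: [4.5, -7.9, 3.2]
width: 49.1
grip_force: 22.6
```

```bash
python3 look2.py
```

```text
12.1333 [480.80614506 275.57267241  88.99036851] 49.10030100011567 [ 4.54203545 -7.85728318  3.22133364]
along a 13.976521404951614 lat 2.550625323811401
tilt deg 49.56588504068746 d 42.7666015625 0.23523814854200487 1708.0
```

Request:
play_rows(targets=[[[0.3, 0.11, -0.2, 0, 0], [0.3, 0.11, -0.2, 0, 0], [0.3, 0, 0, 0, 0], [0.3, 0, 0, -0.3, 0], [0.3, 0, 0, -0.3, 0], [0.3, 0, 0, -0.3, 0], [0.3, 0, 0, -0.3, 0], [0.3, 0, 0, -0.2, 0], [0.3, 0, 0, 0, 0], [0.3, 0, 0, 0, 0]]])

```text
time: 13.07
eef_pos: [483.9, 264.6, 44.4]
ee_rot: [[-0.462, 0.887, -0.002], [0.887, 0.462, -0.001], [0.0, -0.002, -1.0]]
contact_force: [0.4, 0.6, -0.1]
width: 48.3
grip_force: 28.0
```

```bash
python3 look2.py
```

```text
13.0667 [483.93847233 264.6403765   44.38552948] 48.339164969981745 [ 0.42617365  0.61704346 -0.11882192]
along a 2.8324397417116702 lat 0.2782788986617975
tilt deg 51.54185876757219 d 42.445180892944336 0.24176644378790235 1525.0
```

Run:
```python
from h import *
S=r.get_state();p=np.array(S["eef_pos"]);g=p+[0,0,17.3]
out=[]
X=np.array([1.,0,0]);Y=np.array([0,1.,0])
for n,(x0,y0,w) in (("side",(240,240,140)),("top",(150,205,105))):
    c=camera(n); f=400/w
    raw=cv2.resize(c["img"][y0:y0+w,x0:x0+w],(400,400),interpolation=cv2.INTER_CUBIC); ov=raw.copy()
    for z in(g[2]+40,g[2]-40):
        q=((proj(c,ring(np.array([g[0],g[1],z]),25,X,Y))-[x0,y0]+.5)*f).astype(np.int32)
        cv2.polylines(ov,[q],True,(0,255,0),1)
    out.append(np.vstack([raw,ov]))
im=np.hstack(out)[:,:,::-1]
cv2.imwrite("pics/s7.png",cv2.resize(im,(600,600),interpolation=cv2.INTER_AREA))
```

View pics/s7.png

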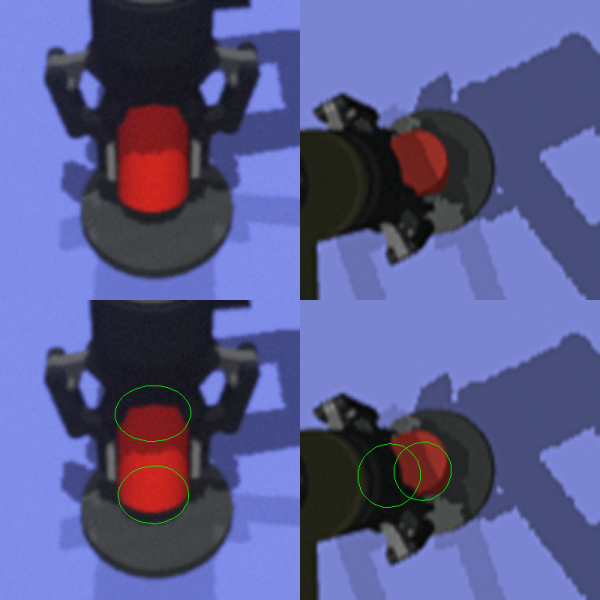

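The cup is close to vertical over the peg and the rim edge is well rounded. It sits a few mm higher than predicted in the pads. I'll lower it gently until it makes contact.

Request:
play_rows(targets=[[[0.3, 0, 0, -0.1, 0], [0.3, 0, 0, -0.1, 0], [0.3, 0, 0, -0.1, 0], [0.3, 0, 0, 0, 0]]])

```text
time: 13.6
eef_pos: [484.8, 265.1, 37.4]
ee_rot: [[-0.462, 0.887, 0.001], [0.887, 0.462, 0.001], [0.0, 0.001, -1.0]]
contact_force: [-3.0, -0.7, 9.8]
width: 48.1
grip_force: 29.8
```

Request:
play_rows(targets=[[[0.3, 0, 0, -0.1, 0], [0.3, 0, 0, -0.05, 0], [0.3, 0, 0, 0, 0]]])

```text
time: 13.85
eef_pos: [484.8, 266.2, 36.2]
ee_rot: [[-0.461, 0.887, 0.003], [0.887, 0.461, 0.003], [0.001, 0.004, -1.0]]
contact_force: [-8.7, 1.2, 33.8]
width: 48.4
grip_force: 26.5
```

Request:
play_rows(targets=[[[0.3, 0, 0, 0.06, 0], [0.3, 0, 0, 0.02, 0], [0.3, 0, 0, 0, 0], [0.3, 0, 0, 0, 0]]], grip_force=20)

```text
time: 14.18
eef_pos: [484.8, 266.0, 36.6]
ee_rot: [[-0.461, 0.887, 0.002], [0.887, 0.461, 0.002], [0.001, 0.003, -1.0]]
contact_force: [-4.6, 2.2, 16.9]
width: 48.5
grip_force: 25.5
```

```bash
cat > up.py <<'E'
from h import *
X=np.array([1.,0,0]);Y=np.array([0,1.,0])
def tc(x,y,tx,ty,z=12):  # upside-down cup, rim centre x,y,z ; axis tilt
    ax=np.array([tx,ty,1.]);ax/=np.linalg.norm(ax);u=np.cross(Y,ax);u/=np.linalg.norm(u);v=np.cross(ax,u);o=np.array([x,y,z])
    return [np.vstack([ring(o,25,u,v),ring(o+80*ax,25,u,v)])]
S=r.get_state();print(S["time"],S["eef_pos"],S["width"],S["grip_force"],S["contact_force"])
pr=[]
for n in("side","top"):
    c=camera(n);h=cv2.cvtColor(c["img"],cv2.COLOR_RGB2HSV)
    m=(((h[...,0]<6)|(h[...,0]>174))&(h[...,1]>150)&(h[...,2]>50)).astype(np.uint8)
    w=np.zeros_like(m);x,y=proj(c,[[485,262,50]])[0].astype(int);w[y-60:y+60,x-60:x+60]=1
    k,l,st,ce=cv2.connectedComponentsWithStats(m*w);i=1+np.argmax(st[1:,4]);pr.append((c,(l==i).astype(float)));print(n,st[i])
    q=hullmask(c,tc(485,262,0,0))>.5; ys,xs=np.where(q); print(" predicted upright box",xs.min(),ys.min(),np.ptp(xs)+1,np.ptp(ys)+1,q.sum())
for P_ in ([pr[0]],pr): print(np.round(fit(P_,tc,[485,262,0,0],[6,6,.15,.15])[0],2),fit(P_,tc,[485,262,0,0],[6,6,.15,.15])[1])
E
python3 up.py
```

```text
14.1833 [484.79908708 266.02683347  36.57644906] 48.46680496100523 25.474700081322226 [-4.60049989  2.22602649 16.94092089]
side [ 294  294   34   49 1467]
 predicted upright box 295 284 35 63 1954
top [183 251  20  22 333]
 predicted upright box 173 255 32 22 588
[ 4.9142e+02  2.5223e+02 -2.0000e-01  3.9000e-01] 0.0671375189915
[ 4.8889e+02  2.6440e+02  7.0000e-02 -2.9000e-01] 0.5365441661446979
```

Request:
play_rows(targets=[[[0.3, 0, 0, 0.04, 0], [0.3, 0, 0, 0, 0], [0.6, 0, 0, 0, 0], [0.7, 0, 0, 0, 0], [0.85, 0, 0, 0, 0], [1, 0, 0, 0, 0], [1, 0, 0, 0, 0], [1, 0, 0, 0, 0], [1, 0, 0, 0, 0], [1, 0, 0, 0, 0]]])

```text
time: 15.12
eef_pos: [484.5, 264.7, 35.3]
ee_rot: [[-0.462, 0.887, -0.0], [0.887, 0.462, -0.0], [0.0, -0.0, -1.0]]
contact_force: [0.2, -0.6, -0.3]
width: 85.3
grip_force: 0.0
```

```bash
python3 up.py
```

```text
15.1167 [484.48053063 264.7170685   35.25641009] 85.29580758485776 0.0 [ 0.19925194 -0.55425752 -0.33655037]
side [ 295  292   37   57 1701]
 predicted upright box 295 284 35 63 1954
top [184 255  19  20 271]
 predicted upright box 173 255 32 22 588
[ 4.8694e+02  2.6158e+02 -1.7000e-01  2.1000e-01] 0.06780019754480038
[ 4.836e+02  2.723e+02  4.000e-02 -3.700e-01] 0.5183312755007548
```

The cup dropped a little on release, so it may have been slightly tilted while held. I'll grip it again now that it stands flat, so the held condition is certain. Then I'll release and rise.

Request:
play_rows(targets=[[[0.3, 0, 0, 0, 0], [0.3, 0, 0, 0, 0], [0.3, 0, 0, 0, 0], [0.3, 0, 0, 0, 0], [0.3, 0, 0, 0, 0], [0.3, 0, 0, 0, 0], [0.3, 0, 0, 0, 0], [0.3, 0, 0, 0, 0]]], grip_force=20)

```text
time: 15.88
eef_pos: [484.7, 264.9, 35.6]
ee_rot: [[-0.462, 0.887, 0.0], [0.887, 0.462, 0.0], [0.0, 0.0, -1.0]]
contact_force: [-0.6, -0.9, 2.5]
width: 49.6
grip_force: 16.8
```

```bash
python3 up.py
```

```text
15.8833 [484.68595713 264.88328919  35.57367449] 49.57658649702261 16.775253103114665 [-0.62797297 -0.86408036  2.48624187]
side [ 294  294   35   55 1643]
 predicted upright box 295 284 35 63 1954
top [184 255  19  19 266]
 predicted upright box 173 255 32 22 588
[ 4.8680e+02  2.6114e+02 -1.5000e-01  2.8000e-01] 0.03926148370592819
[ 4.8434e+02  2.7119e+02  6.0000e-02 -3.5000e-01] 0.587700681521719
```

Request:
play_rows(targets=[[[0.6, 0, 0, 0, 0], [0.8, 0, 0, 0, 0], [1, 0, 0, 0, 0], [1, 0, 0, 0, 0], [1, 0, 0, 0, 0], [1, 0, 0, 0, 0], [1, 0, 0, 0.3, 0], [1, 0, 0, 0.6, 0], [1, 0, 0, 0.9, 0], [1, 0, 0, 0.9, 0], [1, 0, 0, 0.9, 0], [1, 0, 0, 0.9, 0], [1, 0, 0, 0.9, 0], [1, -0.5, 0.8, 0, 0], [1, -0.5, 0.8, 0, 0], [1, -0.5, 0.8, 0, 0], [1, -0.5, 0.8, 0, 0], [1, -0.5, 0.8, 0, 0], [1, 0, 0, 0, 0], [1, 0, 0, 0, 0]]])

```text
time: 17.65
eef_pos: [408.6, 385.8, 198.0]
ee_rot: [[-0.465, 0.886, 0.0], [0.886, 0.465, 0.0], [-0.0, 0.0, -1.0]]
contact_force: [0.3, -0.0, -0.7]
width: 85.6
grip_force: 0.0
```

```bash
python3 up.py
python3 - <<'E'
from h import *
c=camera("top")
for k,f,p,x0 in(("blue_cup",cup,(303,237),[548,-13,2.1]),("spray_can",None,(218,156),0)):
    q=min(spotter.regions_of(k,c),key=lambda q:np.hypot(*(np.array(q["point"])-p)),default=None); print(k,q and (q["point"],q["mask"].sum()))
E
```

```text
17.65 [408.59602772 385.75239636 197.99247689] 85.57223885255114 0.0 [ 0.31241267 -0.03287954 -0.65003759]
side [ 295  287   33   62 1846]
 predicted upright box 295 284 35 63 1954
top [172 255  31  22 553]
 predicted upright box 173 255 32 22 588
[ 4.8558e+02  2.6403e+02 -4.0000e-02  8.0000e-02] 0.04581666829252429
[ 4.8419e+02  2.6755e+02  0.0000e+00 -4.0000e-02] 0.13267783964882496
blue_cup ([302.7, 236.2], np.int64(685))
spray_can ([220.4, 158.1], np.int64(877))
```

```bash
python3 -c "
from cell import ticket; print(ticket.close_job())"
```

```text
the job is handed in; nothing more can be done
None
```

The job is handed in at about 18 s, though no verdict came back: the red cup stands mouth down over the peg with its rim on the foot, released, upright by camera fit and about 5 mm off the peg's axis, and the blue cup and spray can show no movement.

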